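# Press the control knob onto the D-shaft of a variable transformer

## Robot

A 6-joint arm with a two-finger parallel gripper is mounted at the origin on the work surface. World frame = base frame: x ahead of the robot, y to its left, z up, the work surface at z = 0. Lengths are in mm, angles in rad, forces in N, time in s.
With the tool pointing down it reaches from about 425 to 950 mm from the base axis. Payload 14.7 kg.
Tool frame: the origin (TCP) lies at the centre of the arm's flange, where the gripper is bolted on; the fingertips stand 173 mm ahead of it and the grasp point (between the pads) lies 155 mm ahead of it; z points along the fingers, x is the direction in which the jaws open and shut, and the axes are right-handed (so a half turn about z gives the same grasp; the last joint's range is limited). The gripper opens to 85 mm and grips with 20 to 120 N. Pads are 22 mm wide; open, the fingers measure 114 mm over their backs; the gripper's body (76 mm by 85 mm) begins 54 mm behind the grasp point. The pads swing forward as they close: fully open they stand 13 mm farther back than shut.
Start: joints at [1.225, 0.48, 1.596, -0, 1.065, -0.047], TCP at [191.319, 621.201, 404.697] pointing down, gripper open.
Joint ranges: [-2.75, 2.75], [-0.82, 2.05], [0.23, 2.67], [-1.56, 4.7], [0.09, 2.69], [-2.92, 2.92]. Speed limits (rad/s): [1.89, 1.89, 2.39, 3.01, 3.01, 3.01].

## Interface

Orientations are given as a unit quaternion [x, y, z, w].
In Python, from workcell import robot, camera, camera_info, ticket gives the robot as it stands. The module is installed in compiled form; this text tells all that it offers.
- The arm moves only by the tool arm_command, never from a script. Its argument "motion" is a list of rows, each a list of 3 entries, a list of its own where there are three numbers: the shift along the tool's x, y, z in mm, then the turn, a rotation vector about the tool's x, y, z in rad, then the closure in counts, from 0 (fully open) to 255 (shut). In form: [[[x, y, z], [ax, ay, az], grip], ...]. A call has 1 to 10 rows; each row is the pose to reach, as a shift and turn from the pose commanded when the call began, along the tool's axes at that moment; what a row does not reach only later rows make up. A row lasts 1/12 s, in which the tool goes at most 41.7 mm and 7.16 degrees, less where a joint would pass 70% of its speed; a pose out of reach is approached as far as the arm can. A call with a gripper value outside its range is refused whole. The fingers move at their own pace and stop on an object; "squeeze" is the grip in N (left out, the last holds). Time passes only in rows, so rows that repeat a pose let the fingers close. It gives the time, the measured TCP pose, the force and the opening at its end, in the units of the state.
- robot.get_state(): the state, without advancing time (a new reading comes with each control period).
- camera(name): name is "side" or "top"; returns the picture (384x512x3 uint8, red, green, blue); there is no depth.
- camera_info(name): a dict with "K" (3x3 intrinsics, pixels), "distortion" ([k1, k2, p1, p2, k3] as OpenCV has them; the pictures are not rectified), "R" (3x3) and "t" (3): a world point X has camera coordinates R X + t. Camera axes: x right, y down, z forward; pixel columns grow to the right and rows downward; lengths in mm; the calibration is good to about 2 mm. A picture is of the moment at which its call begins. camera_info takes no time and is no camera call.
- ticket.finish_job(): hands the job in, once; it reports no verdict.
The state is a dict: "clock": time; "joints": joint angles; "joint_vel": joint speeds; "effort": joint torques, N m; "ee_pos": TCP position; "orientation": TCP orientation; "ft_force": force on the tool from outside, world axes, zero at the start; "wrist_torque": the same for the moment, N m; "finger_gap": finger opening in mm.
Only numpy, scipy, OpenCV 4.12 (cv2) and the standard library are available. Lean on these libraries where they do the work, as an engineer would, in place of code of your own. Each camera call takes 0.05 s, during which the arm holds its last target. There are 200 camera calls.

## Task

Fit the black knob with the white pointer line to the variable transformer on the bench: turn it so that the flat in its bore matches the flat of the D-shaft, slide it onto the shaft and press it fully home until the wave spring under it is squashed flat. Finish while still holding the knob pressed down like this, so that a workmate can tighten its grub screw. Leave everything else on the bench where it is.

Things in the scene. Friction and masses are not known exactly. Their poses are not given: they have to be found in the camera images.
- knob: The knob to fit: black, fluted round grip 42 mm in diameter above a 56 mm skirt 6 mm thick, 34 mm tall in all, about 80 g, standing upright on the mat. Origin: centre of its underside, z up. Its x axis points along its white pointer line (on top, side and skirt); the flat of its bore is on that same side. It can be gripped across in any direction.
- knob_bore (a point): Mouth of the knob's bore, at the knob's origin; axes as the knob's. The bore goes 26 mm up from the underside: round, 15.6 mm in diameter, with a flat 3.6 mm from the axis on the +x side; its mouth is chamfered by 3 mm.
- shaft_tip (a point): Centre of the upper end of the upright, greased steel D-shaft, 136 mm above the bench. x: the way its flat faces; z up. 14 mm in diameter, flat 3 mm from the axis, end tapered over 3 mm, 20 mm of it above the relaxed spring. Underside of a knob fully home: 24 mm below this point. The brush arm with red holder, seen over the copper winding, points the way the flat faces.
- shaft (a joint): Angle of the shaft about the vertical in rad, counted anticlockwise from above; at 0 its flat faces along the x axis of regulator. It turns from -2.7 to 2.7 against a brush friction of about 0.04 N m and stays where it is.
- spring (a joint): How far the wave spring under the knob is squashed, in m: 0 relaxed, 0.004 flat. It takes about 3 N to start and 11 N to squash it flat; it pushes the knob up again when it is let go.
- regulator: The variable transformer, fixed: grey base 170 x 200 mm, copper winding 160 mm in diameter up to 76 mm, aluminium bridge 30 mm wide along its y axis, on it a white dial plate 100 mm in diameter whose top is 104 mm above the bench; then brass nut, wave spring and shaft on its vertical axis. Origin: centre of its underside; z up.
- mat: Green rubber parts mat, fixed, 115 x 330 x 3 mm, on which the three knobs stand 105 mm apart in a row along its y axis. Origin: centre of its underside.
- knob_grey: Another knob, grey with a red line, 38 mm in diameter, 22 mm tall, on the mat; its bore is too small. To be left alone. Origin: centre of its underside.
- knob_red: Another knob, red with a white line, 43 mm in diameter, 24 mm tall, on the mat; its bore is too small. To be left alone. Origin: centre of its underside.
- screwdriver: Screwdriver with orange handle, 190 mm long, lying at the back of the bench. To be left alone.
- multimeter: Yellow and black multimeter, 80 x 165 x 36 mm, lying at the back. To be left alone. Origin: centre of its underside.
- tape_roll: Roll of yellow tape, 68 mm in diameter, 18 mm high, lying at the left. To be left alone. Origin: centre of its underside.
- mug: Blue mug, 76 mm in diameter, 88 mm tall, at the left. To be left alone. Origin: centre of its underside.
Mind the look-alikes: they are no part of the job. Of the things shaped like the knob, the black one is meant.

How it is judged:
By the outcome, as a careful person would: the job done as asked, in the order asked, and still so for the second after the job is handed in, while the arm keeps its last pose, push and grip.
It also fails if it takes over 38 s, if anything falls off the work surface, if the arm or the gripper's body presses on something with over 40 N, if the wrist force passes 120 N, or if a joint passes its speed limit or range.

## Working session

There is one attempt and no reset: what is moved stays moved. The work goes in short steps, Python scripts to look and compute and a tool call to move; the robot and the scene stay as the last step left them, time stands still between calls to the robot, and variables do not carry over. Pictures are saved under pics/ and viewed, about 8 in all and at most 12, crops included, and the job is handed in when it is done.

Besides the shell and the picture viewer there is one more tool, called after "Call:" as name(argument=value, ...) on one line, values as JSON. arm_command: Moves the arm, as the interface text tells. Its arguments: {"type":"object","properties":{"motion":{"type":"array","items":{"type":"array"}},"squeeze":{"type":"number"}},"required":["motion"]}

```bash
mkdir -p pics; python3 - <<'E'
from workcell import robot,camera,camera_info
import cv2,numpy as np
for n in("side","top"):
    im=camera(n)[:,:,::-1]; cv2.imwrite(f"pics/{n}0.png",im)
    i=camera_info(n); print(n,{k:np.round(v,3).tolist() for k,v in i.items()})
a=cv2.imread("pics/side0.png");b=cv2.imread("pics/top0.png")
print(robot.get_state())
E
```

```text
side {'K': [[349.579, 0.0, 256.586], [0.0, 349.579, 191.092], [0.0, 0.0, 1.0]], 'distortion': [-0.015, 0.0, 0.0, 0.0, 0.0], 'R': [[0.983, -0.182, -0.013], [-0.143, -0.727, -0.672], [0.113, 0.662, -0.74]], 't': [-574.019, 146.27, 1222.237]}
top {'K': [[391.366, 0.0, 251.447], [0.0, 391.366, 189.927], [0.0, 0.0, 1.0]], 'distortion': [-0.113, 0.0, 0.0, 0.0, 0.0], 'R': [[0.012, -1.0, 0.012], [-0.998, -0.013, -0.055], [0.055, -0.011, -0.998]], 't': [-25.604, 574.156, 1412.968]}
{'clock': 0.1, 'joints': array([ 1.22540465e+00,  4.80774116e-01,  1.59679483e+00, -9.46760686e-06,
        1.06508476e+00, -4.66001751e-02]), 'joint_vel': array([ 2.02950322e-03, -1.42216673e-03, -2.29953568e-03, -4.07708274e-04,
        5.62304696e-06,  1.70229291e-04]), 'effort': array([ 8.82473832e-04, -9.52254510e+01, -4.31039929e+01,  3.68859810e-04,
        5.06200377e-03,  2.82728827e-06]), 'ee_pos': array([191.2612831 , 621.04514866, 404.13920109]), 'orientation': array([ 8.04475208e-01,  5.93985992e-01, -4.38708957e-04,  2.98340781e-04]), 'ft_force': array([ 0.81958985, -0.53100605, -0.22859717]), 'wrist_torque': array([ 0.00760522, -0.0012044 , -0.01610422]), 'finger_gap': 85.23606028419927}
```

View pics/top0.png

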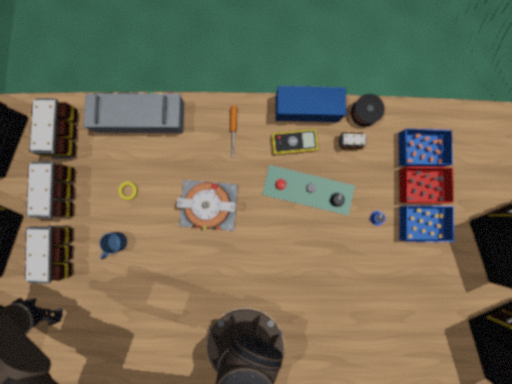

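View pics/side0.png

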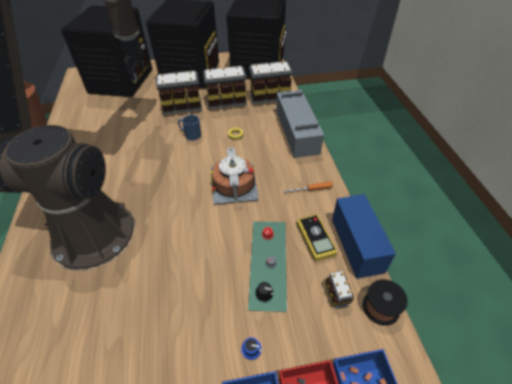

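The top view shows the regulator at about (207,205). The mat carries a red knob (281,184), a grey one (311,188) and a black one (337,200). The side view shows the black knob at (264,292). The black one, at the right end of the mat, fits the description. I'll confirm it in enlarged crops.

```bash
python3 - <<'E'
import cv2,numpy as np
t=cv2.imread("pics/top0.png");s=cv2.imread("pics/side0.png")
def c(i,x,y,w=40,h=30):
    return cv2.resize(i[y:y+h,x:x+w],(400,300),interpolation=cv2.INTER_CUBIC)
im=np.vstack([np.hstack([c(t,317,185),c(s,244,277)]),np.hstack([cv2.resize(t[180:234,171:243],(400,300),interpolation=2),cv2.resize(s[145:205,195:275],(400,300),interpolation=2)])])
cv2.imwrite("pics/crop1.png",im)
E
```

```text
(no output)
```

View pics/crop1.png

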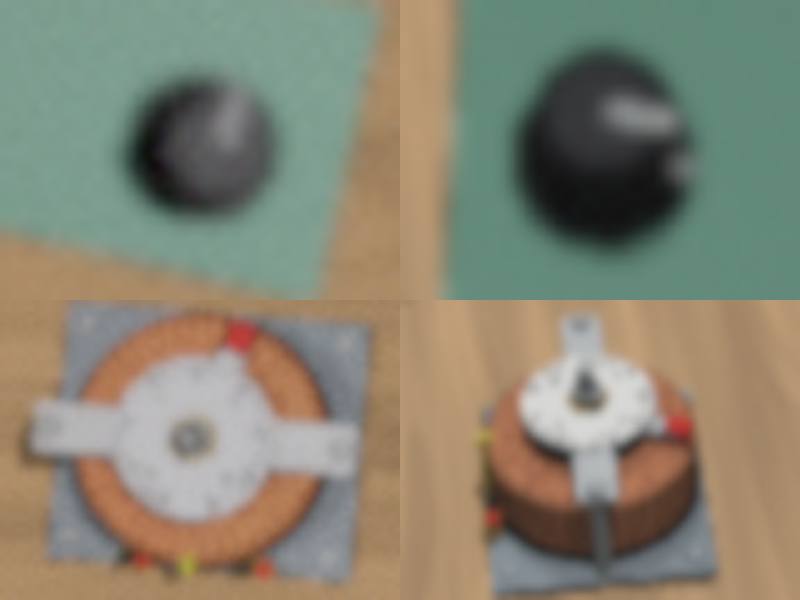

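```bash
cat > h.py <<'E'
import numpy as np,cv2
from workcell import camera_info
I={n:camera_info(n) for n in("side","top")}
def ray(n,p):
    i=I[n];R=np.array(i["R"]);u=cv2.undistortPoints(np.array([[p]],float),np.array(i["K"]),np.array(i["distortion"]))[0,0]
    return -R.T@np.array(i["t"]),R.T@np.array([*u,1])
def onz(n,p,z):
    c,d=ray(n,p);return c+d*(z-c[2])/d[2]
def proj(n,X):
    i=I[n];return cv2.projectPoints(np.atleast_2d(np.array(X,float)),cv2.Rodrigues(np.array(i["R"]))[0],np.array(i["t"],float),np.array(i["K"]),np.array(i["distortion"]))[0][:,0]
def tri(a,b):
    A=[];B=[]
    for n,p in(("side",a),("top",b)):
        c,d=ray(n,p);d/=np.linalg.norm(d);P=np.eye(3)-np.outer(d,d);A.append(P);B.append(P@c)
    X=np.linalg.lstsq(np.vstack(A),np.hstack(B),rcond=None)[0]
    return X,[(proj(n,X)[0]-p).round(1) for n,p in(("side",a),("top",b))]
E
python3 - <<'E'
from h import *
np.set_printoptions(precision=1,suppress=True)
t=lambda x,y:(x/10-.45+317,y/10-.45+185)
s=lambda x,y:((x-400)/10-.45+244,y/10-.45+277)
T=lambda x,y:(x*.18-.41+171,(y-300)*.18-.41+180)
S=lambda x,y:((x-400)/5-.4+195,(y-300)/5-.4+145)
print("knob top skirt",onz("top",t(202,143),9))
print("ptr top",onz("top",t(225,130),37),onz("top",t(238,88),37))
print("ptr side",onz("side",s(605,108),37),onz("side",s(675,122),37),"skirt dot",onz("side",s(682,165),9))
print("tip",tri(S(585,373),T(190,438)),onz("top",T(190,438),130),onz("side",S(585,373),136))
print("red",tri(S(679,427),T(240,338)), onz("top",T(240,338),90))
print("bridge ends top",onz("top",T(33,428),102),onz("top",T(355,448),102))
print("base corners",[onz("top",T(*q),10) for q in((68,303),(370,323),(350,580),(48,558))])
print("mat right edge",onz("top",t(378,10),3),onz("top",t(320,295),3), "mat in top: bottom edge",onz("top",t(0,230),3))
E
```

```text
knob top skirt [ 545.8 -334.1    9. ]
ptr top [ 549.6 -336.    37. ] [ 564.9 -340.8   37. ]
ptr side [ 545.1 -333.3   37. ] [ 564.5 -341.6   37. ] skirt dot [ 567.1 -342.     9. ]
tip (array([517.9, 138.5, 130.7]), [array([-0.1,  0. ]), array([ 0. , -0.1])]) [517.4 138.6 130. ] [517.9 132.7 136. ]
red (array([581.7, 113. ,  88. ]), [array([-0.2,  0. ]), array([ 0. , -0.2])]) [580.8 112.9  90. ]
bridge ends top [522.8 239.  102. ] [513.1  39.8 102. ]
base corners [array([607.6, 234.2,  10. ]), array([596.9,  34. ,  10. ]), array([427.5,  44.8,  10. ]), array([439.2, 244. ,  10. ])]
mat right edge [ 596.4 -402.     3. ] [ 490.1 -380.     3. ] mat in top: bottom edge [ 513. -260.    3.]
```

Call:
arm_command(motion=[[[-363,456,0],[0,0,0],0],[[-363,456,0],[0,0,0],0],[[-363,456,0],[0,0,0],0],[[-363,456,0],[0,0,0],0],[[-363,456,0],[0,0,0],0],[[-363,456,0],[0,0,0],0],[[-363,456,0],[0,0,0],0],[[-363,456,0],[0,0,0],0],[[-363,456,0],[0,0,0],0],[[-363,456,0],[0,0,0],0]])

```text
clock: 0.93
ee_pos: [427.1, 275.4, 404.6]
orientation: [0.804, 0.594, -0.0, -0.0]
ft_force: [0.9, 0.1, -0.1]
finger_gap: 85.5
```

```bash
cat > go.py <<'E'
import sys,numpy as np
from workcell import robot
from scipy.spatial.transform import Rotation as R
s=robot.get_state();r=R.from_quat(s["orientation"])
np.set_printoptions(precision=2,suppress=True)
print("t",s["clock"],"pos",s["ee_pos"],"axes x",r.as_matrix()[:,0],"z",r.as_matrix()[:,2],"F",s["ft_force"],"M",s["wrist_torque"],"gap",s["finger_gap"],"j",s["joints"])
if len(sys.argv)>3: print("shift",r.inv().apply(np.array(sys.argv[1:4],float)-s["ee_pos"]))
E
python3 go.py 546 -334 260
```

```text
t 0.9333 pos [427.06 275.35 404.64] axes x [ 0.29  0.96 -0.  ] z [-0. -0. -1.] F [ 0.86  0.09 -0.14] M [0.02 0.   0.04] gap 85.47954075821109 j [ 0.51  0.28  1.92  0.    0.94 -0.76]
shift [-547.39  292.94  144.68]
```

Call:
arm_command(motion=[[[-547,293,145],[0,0,0],0],[[-547,293,145],[0,0,0],0],[[-547,293,145],[0,0,0],0],[[-547,293,145],[0,0,0],0],[[-547,293,145],[0,0,0],0],[[-547,293,145],[0,0,0],0],[[-547,293,145],[0,0,0],0],[[-547,293,145],[0,0,0],0],[[-547,293,145],[0,0,0],0],[[-547,293,145],[0,0,0],0]])

```text
clock: 1.77
ee_pos: [504.1, -123.1, 309.3]
orientation: [0.805, 0.594, -0.0, -0.0]
ft_force: [1.6, 1.4, 1.2]
finger_gap: 85.5
```

```bash
python3 go.py 546 -334 260
```

```text
t 1.7667 pos [ 504.09 -123.08  309.3 ] axes x [0.29 0.96 0.  ] z [-0.  0. -1.] F [1.62 1.44 1.19] M [ 0.01 -0.04  0.01] gap 85.47372161104035 j [-0.3   0.43  1.99  0.    0.73 -1.57]
shift [-189.23  102.18   49.27]
```

Call:
arm_command(motion=[[[-189,102,49],[0,0,0],0],[[-189,102,49],[0,0,0],0],[[-189,102,49],[0,0,0],0],[[-189,102,49],[0,0,0],0],[[-189,102,49],[0,0,0],0],[[-189,102,49],[0,0,0],0],[[-189,102,49],[0,0,0],0]])

```text
clock: 2.35
ee_pos: [546.0, -334.9, 259.5]
orientation: [0.805, 0.593, -0.0, -0.0]
ft_force: [0.3, 0.7, 0.3]
finger_gap: 85.8
```

```bash
python3 go.py 546 -334 185; python3 - <<'E'
from workcell import camera
import cv2
s=camera("side")[:,:,::-1]
cv2.imwrite("pics/s2.png",cv2.resize(s[230:320,204:324],(800,600),interpolation=2))
E
```

```text
t 2.35 pos [ 546.05 -334.88  259.52] axes x [ 0.3   0.95 -0.  ] z [-0. -0. -1.] F [0.27 0.67 0.33] M [ 0.02  0.02 -0.05] gap 85.75277089203048 j [-0.6   0.63  1.74 -0.    0.77 -1.87]
shift [ 0.84 -0.29 74.52]
```

View pics/s2.png

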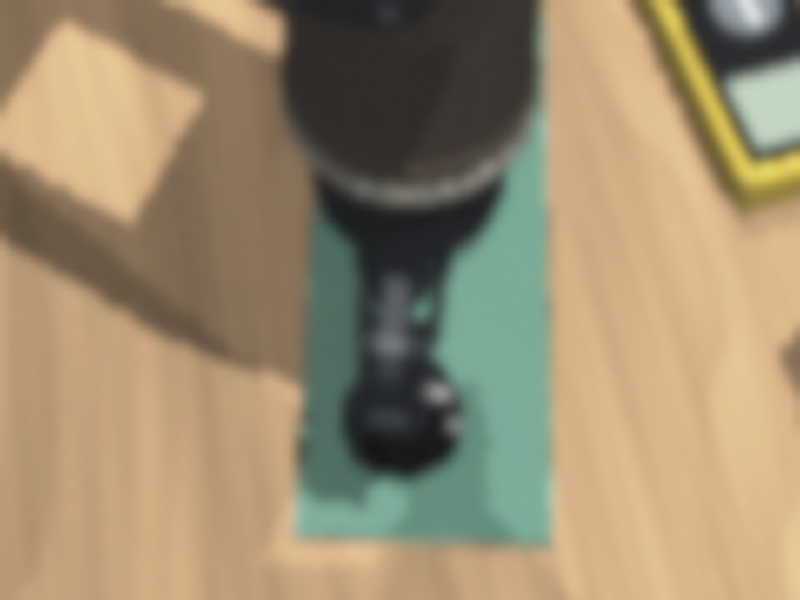

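Finger and knob overlap at about (390,420) in the crop, with the pointer at (440,395). I'll compare this with the prediction before descending.

```bash
python3 - <<'E'
from h import *
x=np.array([.295,.955,0]);p=np.array([546.05,-334.9,0])
P=[p-x*47+[0,0,z] for z in (95,120)]+[[545.8,-334.1,9],[545.8,-334.1,37]]
print(((proj("side",P)-[204,230]+.45)*6.667).round())
E
```

```text
[[395. 427.]
 [395. 399.]
 [405. 416.]
 [405. 387.]]
```

Call:
arm_command(motion=[[[1,0,38],[0,0,0],0],[[1,0,60],[0,0,0],0],[[1,0,75],[0,0,0],0],[[1,0,75],[0,0,0],0]])

```text
clock: 2.73
ee_pos: [545.2, -328.5, 183.1]
orientation: [0.804, 0.594, -0.001, -0.003]
ft_force: [-0.6, 0.2, -0.4]
finger_gap: 85.5
```

Call:
arm_command(motion=[[[0,0,0],[0,0,0],0],[[0,0,0],[0,0,0],0]])

```text
clock: 2.9
ee_pos: [546.8, -330.1, 187.1]
orientation: [0.804, 0.594, 0.0, 0.0]
ft_force: [0.2, -0.6, -0.1]
finger_gap: 85.5
```

```bash
python3 go.py 546 -334 185
```

```text
t 2.9 pos [ 546.83 -330.14  187.06] axes x [ 0.29  0.96 -0.  ] z [ 0. -0. -1.] F [ 0.17 -0.61 -0.08] M [-0.02 -0.02  0.06] gap 85.53898255294061 j [-0.59  0.73  1.77  0.    0.64 -1.86]
shift [-3.94  0.34  2.06]
```

Call:
arm_command(motion=[[[-4,0,2],[0,0,0],0],[[-4,0,2],[0,0,0],0],[[-4,0,2],[0,0,0],255],[[-4,0,2],[0,0,0],255],[[-4,0,2],[0,0,0],255],[[-4,0,2],[0,0,0],255],[[-4,0,2],[0,0,0],255],[[-4,0,2],[0,0,0],255],[[-4,0,2],[0,0,0],255]], squeeze=50)

```text
clock: 3.65
ee_pos: [545.3, -334.5, 184.4]
orientation: [0.804, 0.594, 0.0, 0.0]
ft_force: [-2.3, 1.4, 8.4]
finger_gap: 41.0
```

```bash
python3 go.py 546 -334 185
```

```text
t 3.65 pos [ 545.26 -334.54  184.37] axes x [ 0.29  0.96 -0.  ] z [ 0. -0. -1.] F [-2.33  1.4   8.41] M [ 0.11  0.35 -0.04] gap 41.02271164111888 j [-0.6   0.74  1.77 -0.    0.64 -1.87]
shift [ 0.73  0.55 -0.63]
```

Call:
arm_command(motion=[[[0,0,-5],[0,0,0],255],[[0,0,-30],[0,0,0],255],[[0,0,-70],[0,0,0],255],[[0,0,-110],[0,0,0],255],[[0,0,-150],[0,0,0],255],[[0,0,-180],[0,0,0],255],[[0,0,-180],[0,0,0],255],[[0,0,-180],[0,0,0],255]])

```text
clock: 4.32
ee_pos: [545.6, -334.7, 366.2]
orientation: [0.804, 0.594, 0.001, 0.002]
ft_force: [-0.9, 0.5, -1.8]
finger_gap: 40.5
```

```bash
python3 go.py 518 139 365; python3 - <<'E'
from workcell import camera
import cv2
s=camera("side")[:,:,::-1];cv2.imwrite("pics/s3f.png",s)
from h import proj
u=proj("side",[[545,-334,185]])[0].astype(int);print(u)
x,y=u-[30,22]
cv2.imwrite("pics/s3.png",cv2.resize(s[y:y+45,x:x+60],(800,600),interpolation=2))
E
```

```text
t 4.3167 pos [ 545.58 -334.68  366.2 ] axes x [ 0.29  0.96 -0.  ] z [ 0. -0. -1.] F [-0.94  0.48 -1.8 ] M [ 0.05 -0.05  0.04] gap 40.51482933329375 j [-0.6   0.5   1.66  0.    0.97 -1.87]
shift [ 444.58 -165.8     0.06]
[264 261]
```

View pics/s3.png

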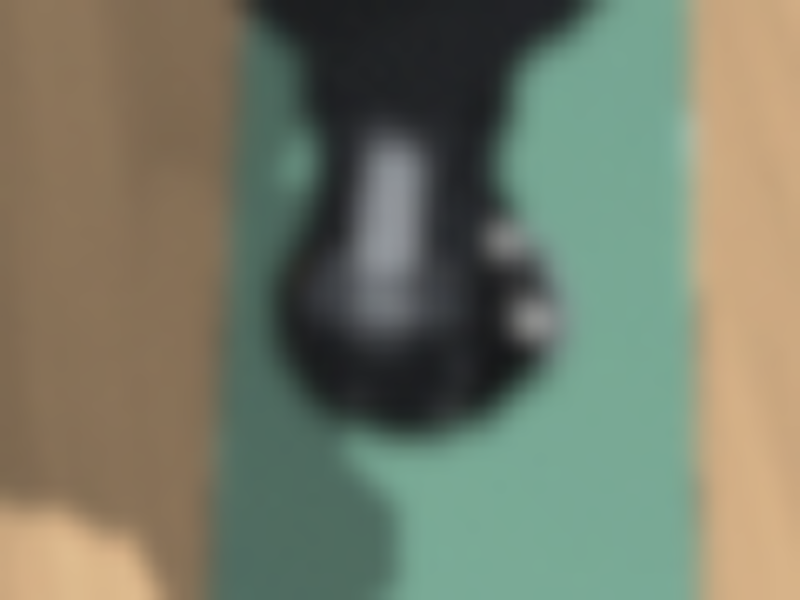

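```bash
python3 - <<'E'
from h import *
f=lambda x,y:(x/13.333-.46+234,y/13.333-.46+239)
a=np.linspace(0,6.28,200)
c=np.array([545.6,-334.7])
E=np.vstack([np.c_[c[0]+28*np.cos(a),c[1]+28*np.sin(a),a*0+z] for z in(184.8,190.8)])
p=(proj("side",E)-[234,239]+.46)*13.333
print("pred x range",p[:,0].min(),p[:,0].max(),"bottom",p[:,1].max())
for z in(188,190.8):
    d=onz("side",f(532,318),z)
    print(d, np.arctan2(*(d[:2]-c)[::-1]))
for th in(-.5,-.4,-.3,-.2):
    print(th,((proj("side",[[c[0]+r*np.cos(th),c[1]+r*np.sin(th),z] for r,z in((28,187.8),(24.5,190.8),(21,200),(21,205))])-[234,239]+.46)*13.333).round().tolist())
E
```

```text
pred x range 271.5875988730995 554.953597522458 bottom 435.42252600661044
[ 567.89755771 -342.90006887  188.        ] -0.35240501621988946
[ 567.47876508 -344.51140165  190.8       ] -0.42155922948258917
-0.5 [[549.0, 339.0], [532.0, 327.0], [516.0, 298.0], [517.0, 284.0]]
-0.4 [[552.0, 327.0], [535.0, 316.0], [519.0, 288.0], [519.0, 275.0]]
-0.3 [[554.0, 315.0], [537.0, 305.0], [520.0, 279.0], [521.0, 266.0]]
-0.2 [[555.0, 303.0], [537.0, 295.0], [520.0, 270.0], [521.0, 256.0]]
```

The knob is held upright and centred: skirt at 275–560 against 272–555 predicted. The pointer at (532,318) gives about -0.38 rad, and the shaft flat is at about -0.39, so no turn is needed. Next I'll carry it over the shaft.

Call:
arm_command(motion=[[[445,-166,0],[0,0,0],255],[[445,-166,0],[0,0,0],255],[[445,-166,0],[0,0,0],255],[[445,-166,0],[0,0,0],255],[[445,-166,0],[0,0,0],255],[[445,-166,0],[0,0,0],255],[[445,-166,0],[0,0,0],255],[[445,-166,0],[0,0,0],255],[[445,-166,0],[0,0,0],255],[[445,-166,0],[0,0,0],255]])

```text
clock: 5.2
ee_pos: [519.9, 83.3, 362.4]
orientation: [0.805, 0.594, -0.001, -0.001]
ft_force: [-0.1, -0.2, -1.0]
finger_gap: 40.2
```

```bash
python3 go.py 517.6 139 335
```

```text
t 5.2 pos [519.88  83.35 362.43] axes x [ 0.29  0.96 -0.  ] z [-0. -0. -1.] F [-0.06 -0.24 -1.01] M [-0.01 -0.02 -0.01] gap 40.18157733975099 j [ 0.1   0.36  1.92  0.    0.86 -1.17]
shift [ 52.54 -18.51  27.42]
```

Call:
arm_command(motion=[[[25,-9,5],[0,0,0],255],[[40,-15,20],[0,0,0],255],[[45,-16,27],[0,0,0],255],[[45,-16,27],[0,0,0],255],[[45,-16,27],[0,0,0],255],[[45,-16,27],[0,0,0],255]])

```text
clock: 5.7
ee_pos: [519.1, 128.2, 336.8]
orientation: [0.805, 0.594, -0.0, -0.0]
ft_force: [0.2, 0.4, -1.4]
finger_gap: 40.5
```

```bash
python3 go.py 517.6 139 335; python3 - <<'E'
from workcell import camera
import cv2
s=camera("side")[:,:,::-1];cv2.imwrite("pics/s4f.png",s)
cv2.imwrite("pics/s4.png",cv2.resize(s[120:195,182:282],(800,600),interpolation=2))
E
```

```text
t 5.7 pos [519.06 128.2  336.76] axes x [ 0.3   0.96 -0.  ] z [-0. -0. -1.] F [ 0.19  0.4  -1.37] M [-0.05  0.01  0.  ] gap 40.52518967642783 j [ 0.19  0.4   1.93 -0.    0.81 -1.09]
shift [ 9.89 -4.58  1.75]
```

View pics/s4.png

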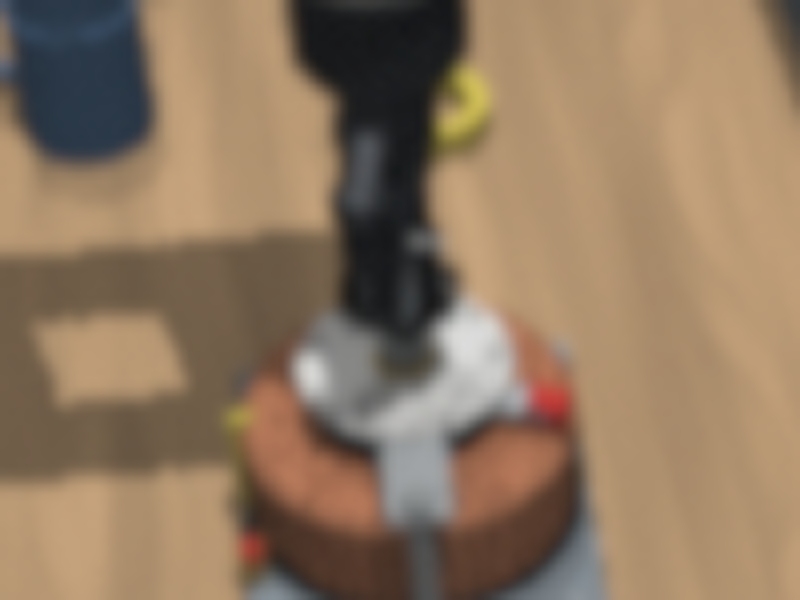

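```bash
python3 - <<'E'
from h import *
g=lambda n,X:((proj(n,X)-[182,120]+.44)*8).round().tolist()
print(g("side",[[517.8,139,106],[517.8,139,136],[517.8,139,116]]))
a=np.linspace(0,6.28,200);c=[519.1,128.2]
E=np.vstack([np.c_[c[0]+28*np.cos(a),c[1]+28*np.sin(a),a*0+z] for z in(155.4,161.4)])
p=np.array(g("side",E));print(p.min(0),p.max(0))
print(g("side",[[c[0]+26*np.cos(-.38),c[1]+26*np.sin(-.38),161]]))
E
```

```text
[[402.0, 356.0], [398.0, 308.0], [401.0, 340.0]]
[338. 240.] [464. 334.]
[[457.0, 289.0]]
```

```bash
python3 - <<'E'
import cv2,numpy as np
f=lambda n:cv2.imread(n)[138:174,214:262].astype(float)
k=lambda im:cv2.resize((255*np.clip(im/255,0,1)**.5).astype('uint8'),(400,300),interpolation=2)
cv2.imwrite("pics/c4.png",cv2.resize((255*np.clip(f("pics/s4f.png")/255,0,1)**.5).astype('uint8'),(800,600),interpolation=2))
E
```

```text
(no output)
```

View pics/c4.png

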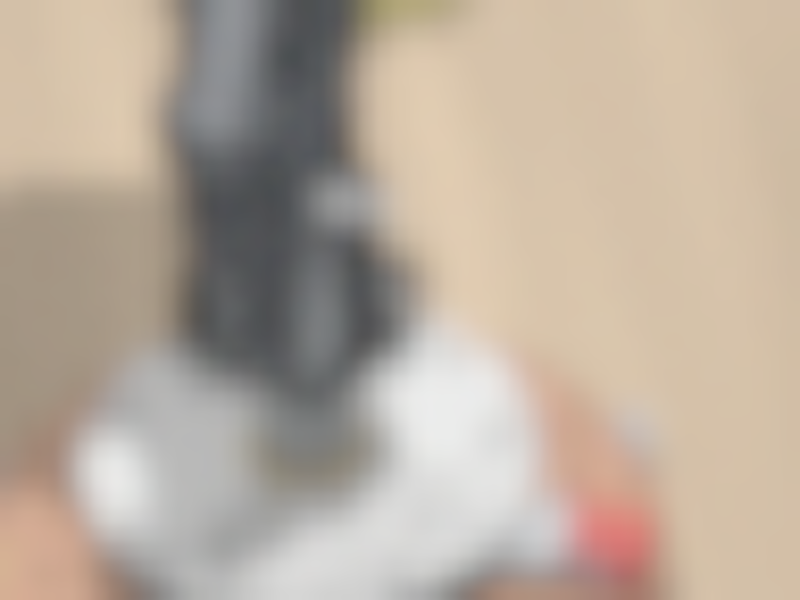

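The crop is unclear: the nut is at (318,460), there is a dark outline from 190 to 410, and a white spot at (340,200). The skirt line is not where I expected it, so the knob may have tilted in the pads. I'll back off to a clear background and look again.

Call:
arm_command(motion=[[[0,0,-30],[0,0,0],255],[[-20,6,-60],[0,0,0],255],[[-55,17,-75],[0,0,0],255],[[-85,26,-80],[0,0,0],255],[[-96,29,-80],[0,0,0],255],[[-96,29,-80],[0,0,0],255],[[-96,29,-80],[0,0,0],255]])

```text
clock: 6.33
ee_pos: [518.3, 27.8, 417.1]
orientation: [0.805, 0.593, 0.0, 0.0]
ft_force: [1.0, 0.2, -0.8]
finger_gap: 40.4
```

```bash
python3 go.py 517.6 139 335; python3 - <<'E'
from workcell import camera,robot
import cv2,numpy as np
from h import proj
p=robot.get_state()["ee_pos"]
s=camera("side")[:,:,::-1];cv2.imwrite("pics/s5f.png",s)
u=proj("side",[p-[0,0,170]])[0].astype(int)-[24,18];print(u)
c=s[u[1]:u[1]+36,u[0]:u[0]+48]
cv2.imwrite("pics/s5.png",cv2.resize((255*(c/255.)**.6).astype('uint8'),(800,600),interpolation=2))
a=np.linspace(0,6.28,200)
E=np.vstack([np.c_[p[0]+28*np.cos(a),p[1]+28*np.sin(a),a*0+z+p[2]] for z in(-181.4,-175.4)])
q=(proj("side",E)-u+.47)*16.667;print(q.min(0),q.max(0),(proj("side",[p+[26*np.cos(-.38),26*np.sin(-.38),-175.4]])-u+.47)*16.667)
E
```

```text
t 6.3333 pos [518.29  27.85 417.11] axes x [0.3  0.95 0.  ] z [ 0.  0. -1.] F [ 1.01  0.24 -0.84] M [-0.04 -0.03  0.03] gap 40.42623638850774 j [-0.    0.28  1.88  0.    0.98 -1.27]
shift [105.9  -33.71  82.13]
[209 137]
[278.0019378  237.86498557] [570.54943304 457.32477668] [[555.43393729 350.97543162]]
```

View pics/s5.png

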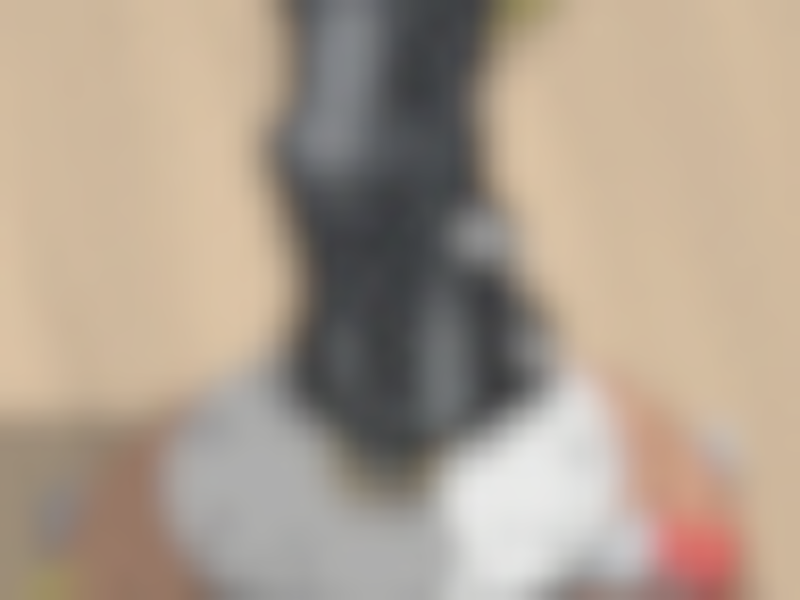

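The knob is upright. The skirt spans 285–555, the skirt line sits at (530,350), and that matches the predicted (555,351) in height. The odd stripe was only a highlight, so I'll go back over the shaft and settle.

Call:
arm_command(motion=[[[40,-13,10],[0,0,0],255],[[75,-24,40],[0,0,0],255],[[100,-32,75],[0,0,0],255],[[106,-34,85],[0,0,0],255],[[106,-34,85],[0,0,0],255],[[106,-34,85],[0,0,0],255],[[106,-34,85],[0,0,0],255]])

```text
clock: 6.97
ee_pos: [517.3, 140.4, 332.5]
orientation: [0.804, 0.594, 0.0, 0.0]
ft_force: [-0.0, 0.2, 0.5]
finger_gap: 40.6
```

```bash
python3 go.py 518 139 331
```

```text
t 6.9667 pos [517.31 140.38 332.46] axes x [0.29 0.96 0.  ] z [ 0. -0. -1.] F [-0.    0.18  0.51] M [-0.02  0.01 -0.01] gap 40.63152646866844 j [ 0.21  0.41  1.93 -0.    0.8  -1.06]
shift [-1.12  1.06  1.46]
```

Call:
arm_command(motion=[[[-1,1,5],[0,0,0],255],[[-1,1,10],[0,0,0],255],[[-1,1,14],[0,0,0],255],[[-1,1,16],[0,0,0],255],[[-1,1,18],[0,0,0],255],[[-1,1,20],[0,0,0],255],[[-1,1,20],[0,0,0],255],[[-1,1,20],[0,0,0],255]])

```text
clock: 7.63
ee_pos: [518.5, 139.3, 312.3]
orientation: [0.805, 0.594, 0.001, 0.0]
ft_force: [2.9, 5.2, 1.7]
finger_gap: 40.6
```

```bash
python3 go.py 518 139 312
```

```text
t 7.6333 pos [518.52 139.34 312.3 ] axes x [0.29 0.96 0.  ] z [ 0.  0. -1.] F [2.95 5.19 1.68] M [ 1.08 -0.54 -0.04] gap 40.649307328849154 j [ 0.21  0.44  1.95  0.    0.75 -1.07]
shift [-0.48 -0.4   0.3 ]
```

Force toward (+x,+y): I'll shift that way and go deeper.

Call:
arm_command(motion=[[[1,0,0],[0,0,0],255],[[1,0,1],[0,0,0],255],[[1,0,2],[0,0,0],255],[[1,0,3],[0,0,0],255],[[1,0,4],[0,0,0],255],[[1,0,4],[0,0,0],255]])

```text
clock: 8.13
ee_pos: [518.8, 140.4, 308.0]
orientation: [0.805, 0.594, 0.001, 0.0]
ft_force: [6.5, 7.5, -2.1]
finger_gap: 40.4
```

```bash
python3 go.py 518 139 308
```

```text
t 8.1333 pos [518.76 140.36 307.98] axes x [0.29 0.96 0.  ] z [ 0.  0. -1.] F [ 6.46  7.47 -2.08] M [ 1.35 -0.96 -0.04] gap 40.418972851636916 j [ 0.21  0.45  1.95  0.    0.74 -1.06]
shift [-1.53 -0.33 -0.02]
```

Call:
arm_command(motion=[[[1,0.5,0],[0,0,0],255],[[2,1,0],[0,0,0],255],[[2,1,0],[0,0,0],255],[[2,1,0],[0,0,0],255]])

```text
clock: 8.47
ee_pos: [519.5, 141.4, 307.7]
orientation: [0.804, 0.594, -0.0, -0.0]
ft_force: [1.5, 0.2, -0.6]
finger_gap: 40.6
```

```bash
python3 go.py 518 139 308
```

```text
t 8.4667 pos [519.52 141.43 307.71] axes x [ 0.29  0.96 -0.  ] z [-0. -0. -1.] F [ 1.54  0.2  -0.59] M [-0.04 -0.21  0.01] gap 40.62356919574451 j [ 0.21  0.45  1.95 -0.    0.75 -1.06]
shift [-2.77 -0.74 -0.29]
```

Nearly force-free and about 10 mm onto the shaft. Sliding down to the spring.

Call:
arm_command(motion=[[[0,0.3,2],[0,0,0],255],[[0,0.3,4],[0,0,0],255],[[0,0.3,6],[0,0,0],255],[[0,0.3,8],[0,0,0],255],[[0,0.3,10],[0,0,0],255],[[0,0.3,11],[0,0,0],255],[[0,0.3,11],[0,0,0],255]])

```text
clock: 9.05
ee_pos: [519.8, 141.4, 296.7]
orientation: [0.804, 0.594, -0.0, -0.0]
ft_force: [-1.8, -0.9, 3.2]
finger_gap: 40.3
```

```bash
python3 go.py 518 139 293
```

```text
t 9.05 pos [519.81 141.42 296.73] axes x [ 0.29  0.96 -0.  ] z [-0. -0. -1.] F [-1.8  -0.91  3.24] M [-0.12  0.28  0.01] gap 40.34635744413833 j [ 0.21  0.47  1.95 -0.    0.72 -1.06]
shift [-2.84 -1.02  3.73]
```

Spring contact at the expected height (3.2 N). Pressing home slowly.

Call:
arm_command(motion=[[[0,0,1],[0,0,0],255],[[0,0,2],[0,0,0],255],[[0,0,3],[0,0,0],255],[[0,0,3],[0,0,0],255],[[0,0,3],[0,0,0],255]], squeeze=80)

```text
clock: 9.47
ee_pos: [519.8, 141.4, 294.1]
orientation: [0.804, 0.594, -0.0, 0.0]
ft_force: [-3.1, -0.2, 8.5]
finger_gap: 40.4
```

Call:
arm_command(motion=[[[0,0,0.5],[0,0,0],255],[[0,0,1],[0,0,0],255],[[0,0,1],[0,0,0],255],[[0,0,1],[0,0,0],255]])

```text
clock: 9.8
ee_pos: [519.8, 141.4, 293.4]
orientation: [0.804, 0.594, 0.0, 0.0]
ft_force: [-3.2, -1.3, 13.0]
finger_gap: 39.9
```

```bash
python3 go.py 518 139 293
```

```text
t 9.8 pos [519.79 141.42 293.42] axes x [0.29 0.96 0.  ] z [ 0.  0. -1.] F [-3.25 -1.29 13.04] M [-0.28  0.78 -0.05] gap 39.85888886397266 j [ 0.21  0.47  1.96 -0.    0.71 -1.06]
shift [-2.84 -1.    0.42]
```

Call:
arm_command(motion=[[[0,-0.5,0.5],[0,0,0],255],[[0,-0.5,1],[0,0,0],255],[[0,-0.5,1],[0,0,0],255],[[0,-0.5,1],[0,0,0],255]])

```text
clock: 10.13
ee_pos: [519.6, 141.5, 293.2]
orientation: [0.804, 0.594, 0.001, 0.0]
ft_force: [-7.1, -4.5, 27.4]
finger_gap: 39.7
```

```bash
python3 go.py 518 139 293
```

```text
t 10.1333 pos [519.62 141.47 293.24] axes x [0.29 0.96 0.  ] z [ 0. -0. -1.] F [-7.1  -4.52 27.37] M [-0.78  1.18  0.03] gap 39.6795045180316 j [ 0.21  0.47  1.96 -0.    0.71 -1.06]
shift [-2.84 -0.82  0.24]
```

Now it is stiff: force 13→27 N for 0.2 mm, at the predicted height of 293.4. I'll hold, check that it's steady, and look.

Call:
arm_command(motion=[[[0,0,0],[0,0,0],255],[[0,0,0],[0,0,0],255],[[0,0,0],[0,0,0],255],[[0,0,0],[0,0,0],255],[[0,0,0],[0,0,0],255],[[0,0,0],[0,0,0],255]])

```text
clock: 10.63
ee_pos: [519.6, 141.5, 293.2]
orientation: [0.804, 0.594, 0.001, 0.0]
ft_force: [-6.4, -3.6, 26.9]
finger_gap: 40.0
```

```bash
python3 go.py; python3 - <<'E'
from workcell import camera
import cv2
s=camera("side")[:,:,::-1];cv2.imwrite("pics/s6f.png",s)
c=s[140:188,204:268]
cv2.imwrite("pics/s6.png",cv2.resize((255*(c/255.)**.6).astype('uint8'),(800,600),interpolation=2))
E
```

```text
t 10.6333 pos [519.63 141.46 293.25] axes x [0.29 0.96 0.  ] z [ 0.  0. -1.] F [-6.39 -3.61 26.85] M [-0.77  1.18 -0.01] gap 40.038768422678366 j [ 0.21  0.47  1.96 -0.    0.71 -1.06]
```

View pics/s6.png

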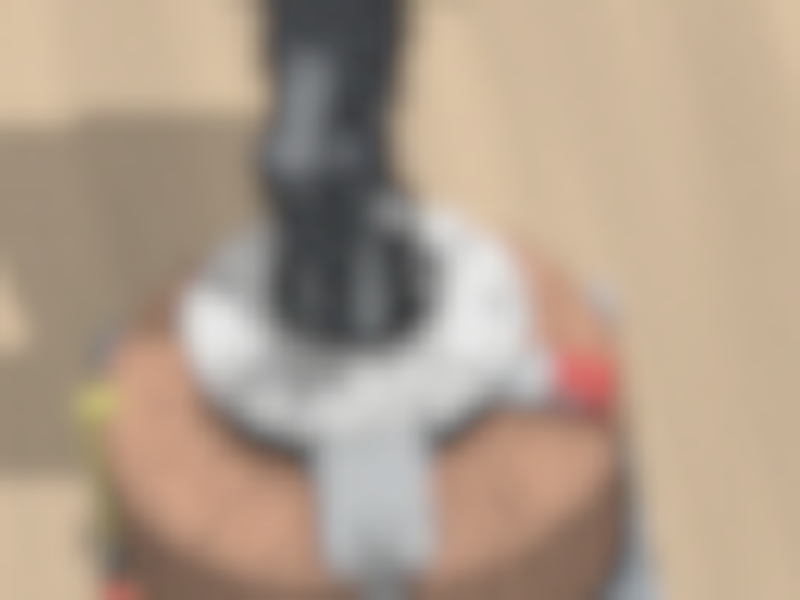

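The knob sits on the dial at about (355,275) with its skirt just above the plate. The red brush holder is at (585,385), which is its initial pixel (250,170), so the shaft didn't turn. The push is steady, so I'm handing in.

```bash
python3 -c "from workcell import ticket;print(ticket.finish_job())"
```

```text
the job is handed in; nothing more can be done
None
```

The black knob is on the D-shaft and pressed fully home. I handed the job in at about 10.7 s with the gripper still holding it down.

- **Alignment:** The knob's pointer measured about -0.38 rad and the shaft flat about -0.39 rad, so I did not turn the knob. The red brush holder ended where it started in the side picture, so the shaft did not turn.
- **Fit:** The shaft was about 2 mm farther to +x and +y than the cameras had shown. Side forces of up to 7 N appeared as the knob went on, and I shifted the arm until they were gone. Spring contact then came at the expected height.
- **Fully home:** The last 1 mm of commanded push moved the knob only 0.2 mm, while the force rose from 13 to 27 N. That is a hard stop, at a tool height of 293.2 mm against 293.4 mm predicted for fully home.
- **Steadiness:** The push held at about 27 N down for 0.5 s before hand-in, with 80 N of grip. About 7 N of side force remains.
- **Unclear check:** One picture over the shaft made the knob look tilted. A second look against a clearer background showed it upright.
- **Rest of the bench:** I touched nothing else on purpose, but did not take a final picture of the whole bench.

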